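# Stack the empty tote on the loaded one

### The job

Stack the empty stack-and-nest tote squarely on top of the identical tote that holds the bung and the stopper. Turn it end for end relative to the loaded tote, so that its feet stand on the ledges of the lower rim instead of dropping into the lower tote, and set it down gently. Leave the loaded tote where it stands and leave the plain straight-sided tray alone.

Things in the scene. Friction and masses are not known exactly. Their poses are not given: they have to be found in the camera images.
- empty_tote: Empty stack-and-nest tote, grey plastic, 130 (own x) x 60 (y) x 56 mm high, 0.1-0.17 kg, rigid, open on top. Origin: centre of its underside, level with its feet; x along its length, z up. Upright rim band 38-56 mm up, to grip across the 60 mm width at mid-length, a finger outside each long side; walls taper inward below. +x end: one middle foot, 22 mm wide; -x end: two corner feet, 10 mm wide.
- loaded_tote: The tote to stack on: same shape, size and axes, standing on the table, 0.4 kg, holding a black bung (28 mm across, 25 high) and a small blue stopper. Origin: centre of its underside. Flat rim and ledges 56 mm up. With the x axes of the totes opposed the upper feet stand on the ledges, the upper origin 56 mm above this one; with them the same way the feet drop into the pockets (nested).
- empty_tote_single_end (a point): Point on the empty tote at rim height over its single-foot end, 60 mm along its +x and 56 mm above its origin. Seen from above, this end has one middle pocket between two flat corner ledges, and a blank white card on the outside of the foot; the other end has two corner pockets with one flat ledge between. The loaded tote is the same.
- plain_tray: Bystander, not to be used: a plain straight-sided open grey tray without feet, pockets or ledges, 115 x 58 x 36 mm. Origin: centre of its underside. Also near: a tall fixed disperser on the right, between the robot's start pose and the work (x 0.38-0.64, y -0.63 to -0.47, under 0.35 high): rise and go over it; small jars (60 mm high) at the back.

How it is judged (in metres and radians):
At the end, for the whole second after the job is handed in: Empty tote stacked at rest, level (3.4 deg), underside 52-60 mm above the loaded tote's, turned end for end to it, within 15 mm along, 12 mm across and 11 deg of it. Loaded tote level on the table within 30 mm of its start, plain tray within 30 mm of its start (z of empty_tote in the frame of loaded_tote between 0.052 and 0.06 m and x of empty_tote in the frame of loaded_tote between -0.015 and 0.015 m and y of empty_tote in the frame of loaded_tote between -0.012 and 0.012 m and x of empty_tote_single_end in the frame of loaded_tote below -0.03 m and angle between the x axis of empty_tote and the x axis of loaded_tote, either way round below 0.2 rad and angle between each of empty_tote, loaded_tote's own z axis and vertical below 0.06 rad and height (world z) of loaded_tote below 0.005 m and distance of each of loaded_tote, plain_tray from where it was at the start of the episode below 0.03 m and linear speed of empty_tote below 0.02 m/s and angular speed of empty_tote below 0.2 rad/s); the robot touches nothing.
It fails at once if the loaded tote is tipped by more than 20 degrees (angle between loaded_tote's own z axis and vertical above 0.35 rad).
It fails at once if the empty tote is banged on the loaded one (over 60 N) (contact force between empty_tote and loaded_tote above 60 N).
It fails at once if the plain tray is moved by more than 30 mm (distance of plain_tray from where it was at the start of the episode above 0.03 m).
It also fails if it takes over 40 s, if anything falls off the work surface, if the arm or the gripper's body presses on something with over 40 N, if the wrist force passes 120 N, or if a joint passes its speed limit or range.

### The arm

A 7-joint arm with a two-finger parallel gripper is mounted at the origin on a cart in front of the work surface, level with it; the furniture and walls round the work are solid. World frame = base frame: x ahead of the robot, y to its left, z up, the work surface at z = 0. Lengths are in m, angles in degrees, forces in N, time in s.
With the tool pointing down it reaches from about 0.4 to 0.875 m from the base axis. Payload 6.5 kg.
Tool frame: the origin (TCP) lies midway between the tips of the shut fingers; the grasp point (between the pads) lies ctrl.pinch_z behind it (ctrl.pinch_z is the distance from the TCP to the grasp point, in m); z points along the fingers, y is the direction in which the jaws open and shut (so a half turn about z gives the same grasp; the last joint's range is limited). The gripper opens to 88 mm and grips with 3 to 60 N. Pads are 18 mm wide; open, the fingers measure 123 mm over their backs; the gripper's body (75 mm by 187 mm) begins 45 mm behind the grasp point.
Start: joints at [67.139, 30.733, -0.252, 88.115, 0.149, 61.152, -4.079], TCP at [0.212, -0.614, 0.239] pointing down, gripper open.
Joint ranges: [-154.64, 154.64], [-21.42, 123.67], [-72.66, 72.17], [13.99, 137.28], [-74.86, 254.86], [10.95, 109.41], [-158.01, 158.01]. Speed limits (degrees/s): [136.94, 136.94, 180, 180, 180, 180, 180].

### API

Orientations are given as [roll, pitch, yaw] about the fixed x, y, z axes, in that order (R = Rz(yaw) Ry(pitch) Rx(roll)).
In Python, from workcell import ctrl gives the robot as it stands.
- The arm moves only by the shell command python3 -m handwheel 'ROWS' [FORCE]. ROWS is JSON, one flat list of numbers, 5 for each row, row after row: the closure, from 0 (fully open) to 1 (shut), then the shift along the tool's x, y, z in units of 40 mm (1.0 is 40 mm), then the turn about the tool's z in units of 5 degrees (1.0 is 5 degrees). In form: [grip, x, y, z, turn, grip, x, y, z, turn, ...]. A call has 1 to 12 rows; each row shifts and turns the pose as measured when the row begins, along the tool's axes as they then stand; what a row does not reach is not made up. A row lasts 1/12 s, in which the tool goes at most 41.7 mm and 7.16 degrees, less where a joint would pass 70% of its speed; a pose out of reach is approached as far as the arm can. A call is refused whole if a number of a shift passes 1 or a number of a turn 1, either way. A call with a gripper value outside its range is refused whole. The fingers move at their own pace and stop on an object; FORCE is the grip in N (left out, the last holds). Time passes only in rows, so rows that do not move let the fingers close. It gives the time, the measured TCP pose, the force and the opening at its end, in the units of the state.
- ctrl.sense(): the state, without advancing time (a new reading comes with each control period).
- ctrl.snapshot(name): name is "side" or "top" or "wrist"; returns the picture (384x512x3 uint8, blue, green, red); there is no depth.
- ctrl.calibration(name): a dict with "K" (3x3 intrinsics, pixels), "k1" (the pictures are not rectified: a ray, as slopes to the right and down, at radius r is drawn at 1 + k1 r^2 times it, then the intrinsics apply), "extrinsics" (4x4, takes a point from world to camera coordinates); the wrist camera has in their place "mount" (4x4, takes a point from camera to tool coordinates, whose origin is the TCP and whose axes are the flange's). Camera axes: x right, y down, z forward; pixel columns grow to the right and rows downward; lengths in m; the calibration is good to about 2 mm. A picture is of the moment at which its call begins: read the wrist's pose just before it. calibration takes no time and is no camera call.
- ctrl.close_job(): hands the job in, once; it reports no verdict.
The state is a dict: "t": time; "qpos": joint angles; "joint_vel": joint speeds; "effort": joint torques, N m; "position": TCP position; "ee_rot": TCP orientation; "force": force on the tool from outside, world axes, zero at the start; "wrist_torque": the same for the moment, N m; "grip_width": opening from 0.0 (shut) to 1.0 (fully open).
Only numpy, scipy, OpenCV 4.12 (cv2) and the standard library are available. Lean on these libraries where they do the work, as an engineer would, in place of code of your own. Each camera call takes 0.05 s, during which the arm holds its last target.

## Working session

There is one attempt and no reset: what is moved stays moved. The work goes in short steps, Python scripts to look and compute and a shell command to move; the robot and the scene stay as the last step left them, time stands still between calls to the robot, and variables do not carry over. Pictures are saved under pics/ and viewed, and the job is handed in when it is done.

```bash
ls; mkdir -p pics
python3 - <<'E'
from workcell import ctrl
import cv2
s=ctrl.sense();print(s, ctrl.pinch_z)
for n in("top","side","wrist"):
    cv2.imwrite(f"pics/{n}0.png",ctrl.snapshot(n)); print(n,ctrl.calibration(n))
E
```

```text
pics
{'t': 0.0, 'qpos': array([67.13718205, 30.77753418, -0.25563263, 88.16862608,  0.14890596,
       61.15052075, -4.07873782]), 'joint_vel': array([ 0.00112513, -0.08999379, -0.07913153,  0.01041113,  0.05704057,
       -0.07840123, -0.03695495]), 'effort': array([ 5.50601326e-04, -5.70997739e+01,  9.90795046e-01, -2.51612145e+01,
       -5.63367095e-02,  1.80627534e-02,  1.83185839e-04]), 'position': array([ 0.21217358, -0.61376915,  0.23785252]), 'ee_rot': array([-1.79903860e+02,  6.35003789e-03,  1.90757837e+01]), 'force': array([0.48765388, 0.15061359, 0.3355781 ]), 'wrist_torque': array([ 0.02691166, -0.01144411,  0.01317145]), 'grip_width': 1.0022512668709707} 0.0187
top {'K': array([[349.29717467,   0.        , 257.85637874],
       [  0.        , 349.29717467, 189.91482906],
       [  0.        ,   0.        ,   1.        ]]), 'k1': -0.03693847342203259, 'extrinsics': array([[ 0.00209381, -0.99989413,  0.01439934, -0.12027487],
       [-0.99441808, -0.00360091, -0.1054501 ,  0.49905184],
       [ 0.10549079, -0.01409817, -0.99432034,  0.85794716],
       [ 0.        ,  0. 
[... 339 characters left out ...]
, -0.52464029,  0.18090877],
       [ 0.06223492, -0.52100677, -0.85128066,  0.89364109],
       [ 0.        ,  0.        ,  0.        ,  1.        ]])}
wrist {'K': array([[280.70288225,   0.        , 260.91267297],
       [  0.        , 280.70288225, 186.31358334],
       [  0.        ,   0.        ,   1.        ]]), 'k1': -4.327050837756404e-05, 'mount': array([[-2.43287997e-04, -9.64326224e-01, -2.64716592e-01,
         6.93888167e-02],
       [ 9.99999374e-01,  5.45829974e-05, -1.11788860e-03,
        -5.33732684e-05],
       [ 1.09245832e-03, -2.64716699e-01,  9.64325607e-01,
        -1.45315601e-01],
       [ 0.00000000e+00,  0.00000000e+00,  0.00000000e+00,
         1.00000000e+00]])}
```

View pics/top0.png

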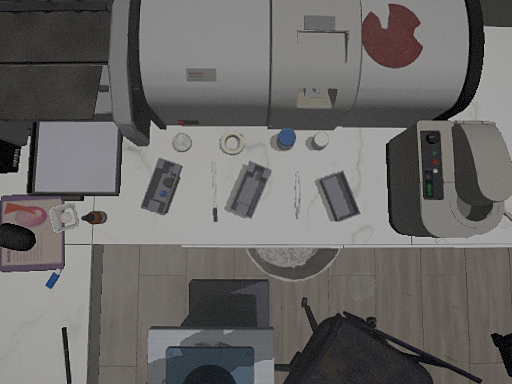

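View pics/side0.png

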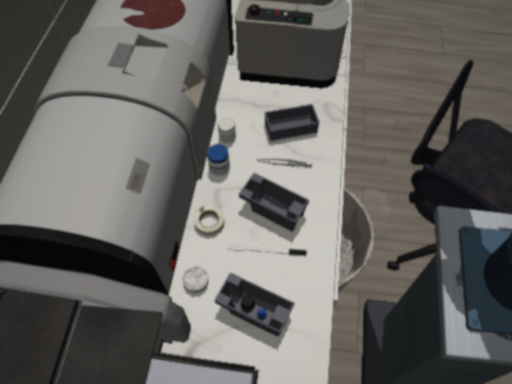

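Run:
```python
import cv2,numpy as np
a=cv2.imread("pics/top0.png");b=cv2.imread("pics/side0.png")
c=cv2.resize(a[145:230,125:285],None,fx=5,fy=5,interpolation=cv2.INTER_CUBIC)
cv2.imwrite("pics/topz.png",c)
d=cv2.resize(b[165:345,200:320],None,fx=3.3,fy=3.3,interpolation=cv2.INTER_CUBIC);cv2.imwrite("pics/sidez.png",d)
```

```text
(no output)
```

View pics/topz.png

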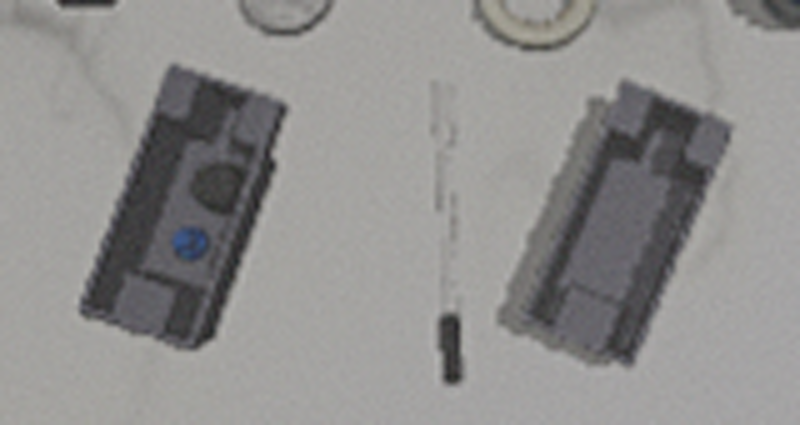

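View pics/sidez.png

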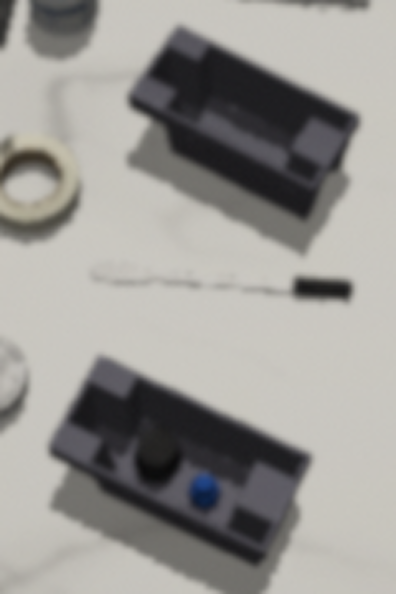

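```bash
cat > h.py <<'E'
import numpy as np,cv2
from workcell import ctrl
from scipy.spatial.transform import Rotation as R
def ray(name,uv,pose=None):
    c=ctrl.calibration(name);K=c["K"]
    p=cv2.undistortPoints(np.array(uv,float).reshape(-1,1,2),K,np.array([c["k1"],0,0,0])).reshape(-1,2)
    d=np.c_[p,np.ones(len(p))]
    if name=="wrist":
        T=np.eye(4);T[:3,:3]=R.from_euler("xyz",pose[1],degrees=True).as_matrix();T[:3,3]=pose[0];T=T@c["mount"]
    else: T=np.linalg.inv(c["extrinsics"])
    return T[:3,3],d@T[:3,:3].T
def onz(name,uv,z,pose=None):
    o,d=ray(name,uv,pose);return o+d*((z-o[2])/d[:,2])[:,None]
def rect(P,tag=""):
    # corners: farL,farR,nearR,nearL
    c=P.mean(0);a=(P[0]+P[1]-P[2]-P[3])[:2]/2
    w=(P[0]+P[3]-P[1]-P[2])[:2]/2
    print(tag,"centre",c.round(4),"len",np.hypot(*a).round(4),"wid",np.hypot(*w).round(4),"yaw",np.degrees(np.arctan2(a[1],a[0])).round(2),"yaw_w",(np.degrees(np.arctan2(w[1],w[0]))-90).round(2))
E
python3 - <<'E'
from h import *
z=lambda q:np.array(q)/5+[124.6,144.6]
s=lambda q:np.array(q)/3.3+[199.65,164.65]
rect(onz("top",z([(172,65),(288,103),(208,349),(80,312)]),.056),"loadT")
rect(onz("top",z([(622,80),(732,128),(633,363),(528,325)]),.056),"emptyT")
rect(onz("side",s([(50,445),(100,357),(311,458),(262,560)]),.056),"loadS")
rect(onz("side",s([(129,97),(181,27),(358,121),(314,212)]),.056),"emptyS")
E
```

```text
loadT centre [0.5055 0.1166 0.056 ] len 0.1278 wid 0.0632 yaw -17.51 yaw_w -16.84
emptyT centre [ 0.498  -0.1002  0.056 ] len 0.1274 wid 0.0568 yaw -21.54 yaw_w -21.74
loadS centre [0.5075 0.1235 0.056 ] len 0.1283 wid 0.0587 yaw -19.89 yaw_w -18.69
emptyS centre [ 0.4993 -0.0917  0.056 ] len 0.1308 wid 0.0639 yaw -26.15 yaw_w -20.24
```

```bash
python3 -m handwheel '[0,0,0,-1,0, 0,0,0,-1,0, 0,0,0,-1,0, 0,0,0,-1,0, 0,0,0,-1,0, 0,0,0,-1,0, 0,0,0,-0.5,0]'
```

```text
t: 0.73
position: [0.2109, -0.6105, 0.4991]
ee_rot: [-178.7, 0.1, 19.1]
force: [0.2, 0.0, 0.4]
grip_width: 0.998
```

```bash
python3 -m handwheel '[0,0.7,-0.65,0,0, 0,0.7,-0.65,0,0, 0,0.7,-0.65,0,0, 0,0.7,-0.65,0,0, 0,0.7,-0.65,0,0, 0,0.7,-0.65,0,0, 0,0.7,-0.65,0,0, 0,0.7,-0.65,0,0, 0,0.7,-0.65,0,0, 0,0.7,-0.65,0,0, 0,0.7,-0.65,0,0, 0,0.7,-0.65,0,0]'
```

```text
t: 1.73
position: [0.4304, -0.1977, 0.5051]
ee_rot: [-179.4, 0.4, 18.1]
force: [0.9, -0.7, 0.0]
grip_width: 1.002
```

```bash
python3 -m handwheel '[0,0,-0.3,0.5,1, 0,0.1,-0.3,0.5,1, 0,0.1,-0.3,0.6,1, 0,0,-0.3,0.6,1, 0,0,-0.3,0.6,1, 0,0,-0.3,0.6,1, 0,0,-0.3,0.6,1, 0,0,-0.3,0.6,1, 0,0,0,0,0.2, 0,0,0,0,0]'
python3 - <<'E'
from h import *
s=ctrl.sense();print(s["position"],s["ee_rot"],s["qpos"])
cv2.imwrite("pics/w1.png",ctrl.snapshot("wrist"))
E
```

```text
t: 2.57
position: [0.4383, -0.0848, 0.3149]
ee_rot: [-179.7, 0.6, -23.7]
force: [0.7, -0.6, -0.2]
grip_width: 1.0
[ 0.43826856 -0.08483435  0.31485893] [-179.71581145    0.59979727  -23.73424273] [  26.38160774    7.2655422   -22.63805856  110.67685616    2.60080057
   63.10411313 -111.02659386]
```

View pics/w1.png

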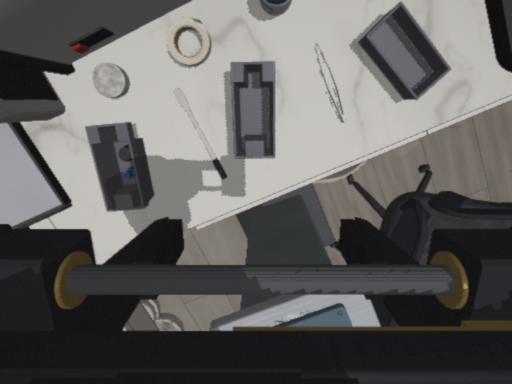

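Run:
```python
import cv2
a=cv2.imread("pics/w1.png")
cv2.imwrite("pics/w1z.png",cv2.resize(a[50:220,75:295],None,fx=3.5,fy=3.5,interpolation=cv2.INTER_CUBIC))
```

```text
(no output)
```

View pics/w1z.png

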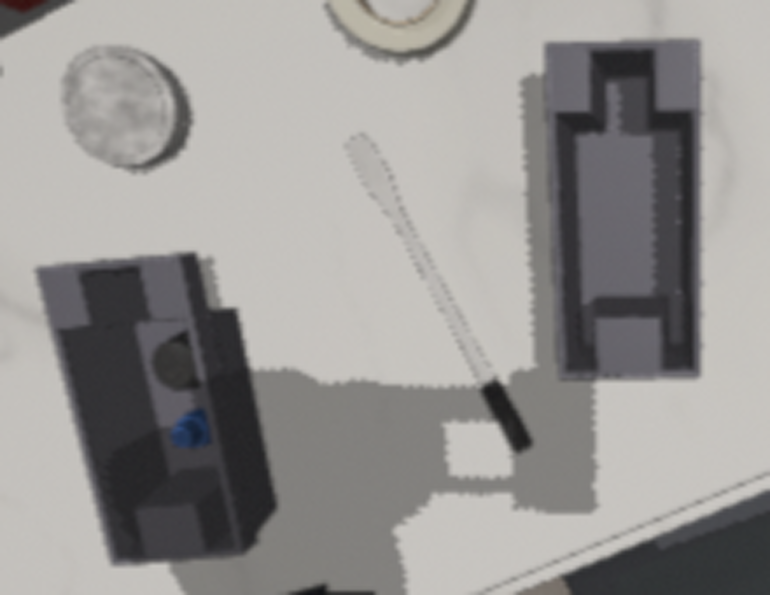

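Run:
```python
from h import *
p=([ 0.43826856,-0.08483435,0.31485893],[-179.71581145,0.59979727,-23.73424273])
z=lambda q:np.array(q)/3.5+[74.64,49.64]
for q,t in(([(545,43),(700,40),(699,376),(559,379)],"empty"),([(38,268),(183,256),(243,553),(112,564)],"loaded")):
    P=onz("wrist",z(q),.056,p);print(P.round(4)[:,:2].tolist());rect(P,t)
```

```text
[[0.5715, -0.0962], [0.5488, -0.1504], [0.4306, -0.0998], [0.4528, -0.0461]]
empty centre [ 0.5009 -0.0981  0.056 ] len 0.1287 wid 0.0585 yaw -23.02 yaw_w -22.61
[[0.5784, 0.1274], [0.5589, 0.0711], [0.4387, 0.1135], [0.4574, 0.169]]
loaded centre [0.5084 0.1203 0.056 ] len 0.1277 wid 0.0591 yaw -19.21 yaw_w -18.88
```

```bash
python3 -m handwheel '[0,0.8,-0.16,0.6,-0.2, 0,0.75,-0.16,0.6,0, 0,0,0,0.8,0, 0,0,0,0.9,0, 0,0,0,0.7,0, 0,0,0,0,0, 0,0,0,0,0]'
python3 - <<'E'
from h import *
s=ctrl.sense();print(s["position"],s["ee_rot"],s["qpos"])
cv2.imwrite("pics/w2.png",ctrl.snapshot("wrist"))
E
```

```text
t: 3.2
position: [0.5126, -0.1076, 0.1788]
ee_rot: [-179.7, -0.8, -22.4]
force: [0.6, 0.6, -0.1]
grip_width: 1.004
[ 0.51261494 -0.10762325  0.17884766] [-179.70545982   -0.84457733  -22.36273064] [  23.30398557   24.01760225  -20.36394746  110.03248648   11.14587414
   46.93625143 -115.31974939]
```

View pics/w2.png

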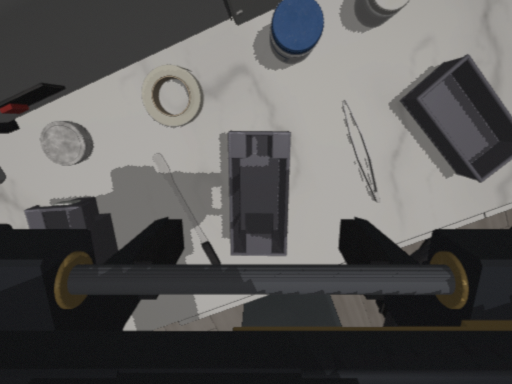

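Run:
```python
import cv2
from h import *
a=cv2.imread("pics/w2.png")
cv2.imwrite("pics/w2z.png",cv2.resize(a[120:265,205:310],None,fx=4,fy=4,interpolation=cv2.INTER_CUBIC))
p=([ 0.51261494,-0.10762325,0.17884766],[-179.70545982,-0.84457733,-22.36273064])
rect(onz("wrist",[(228,131),(291,131),(287,256),(230,255)],.056,p))
```

```text
centre [ 0.5012 -0.0988  0.056 ] len 0.1295 wid 0.0599 yaw -22.91 yaw_w -22.83
```

View pics/w2z.png

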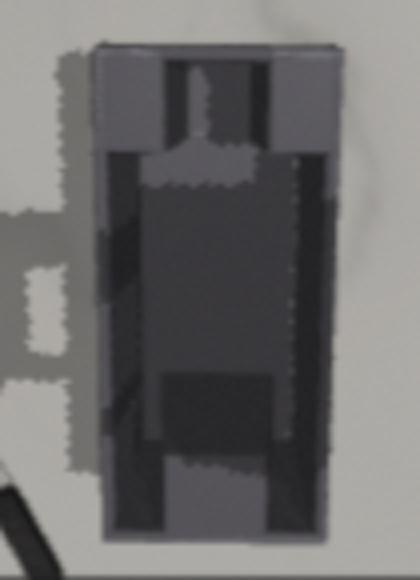

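```bash
python3 -m handwheel '[0,-0.35,-0.1,0.5,0.1, 0,0,0,0.8,0, 0,0,0,0.7,0, 0,0,0,0,0, 0,0,0,0,0]'
```

```text
t: 3.67
position: [0.5127, -0.1032, 0.1106]
ee_rot: [-179.6, -2.2, -23.0]
force: [0.4, -0.6, 0.4]
grip_width: 0.999
```

```bash
python3 -m handwheel '[0,-0.3,-0.05,0,0, 0,0,0,0,0, 0,0,0,0,0]'; python3 -m handwheel '[0,0,0,0,0, 0,0,0,0,0]'; python3 -c "
from workcell import ctrl
s=ctrl.sense();print(s['qpos'],s['joint_vel'],s['ee_rot'])"
```

```text
t: 3.92
position: [0.5071, -0.0983, 0.1174]
ee_rot: [-179.5, -2.7, -23.0]
force: [0.0, -0.1, 0.2]
grip_width: 1.002
t: 4.08
position: [0.5099, -0.0994, 0.1209]
ee_rot: [-179.4, -3.1, -23.0]
force: [-1.0, -0.0, 0.4]
grip_width: 0.997
[  20.55607708   27.70877033  -18.3186785   114.64578122   14.93341562
   36.6660635  -120.41175257] [ 0.44915063 -1.13604461 -0.21462581 -1.13804827 -0.28771406  0.86073176
  0.47601596] [-179.44030462   -3.07231062  -23.04001697]
```

```bash
python3 -m handwheel '[0,-0.1,0,-1,0, 0,-0.1,0,-1,0, 0,0,0,-1,0]';python3 -m handwheel '[0,0,0,-1,0, 0,0,0,-1,0, 0,0,0,-1,0]'
```

```text
t: 4.33
position: [0.4921, -0.0946, 0.2372]
ee_rot: [-179.6, -2.2, -23.0]
force: [1.0, -0.5, -0.5]
grip_width: 1.002
t: 4.58
position: [0.4863, -0.0936, 0.3633]
ee_rot: [-179.5, -2.2, -23.0]
force: [1.9, -0.3, -0.5]
grip_width: 1.002
```

```bash
python3 -m handwheel '[0,0,0,0,0, 0,0,0,0,0, 0,0,0,0,0]';python3 -c "
from workcell import ctrl
s=ctrl.sense();print(s['qpos'],s['joint_vel'],s['position'],s['ee_rot'])
ctrl.snapshot('wrist')
s=ctrl.sense();print(s['qpos'],s['joint_vel'],s['position'],s['ee_rot'])
ctrl.snapshot('wrist')
s=ctrl.sense();print(s['qpos'],s['joint_vel'],s['position'],s['ee_rot'])
"
```

```text
t: 4.83
position: [0.4912, -0.0943, 0.3752]
ee_rot: [-179.3, -3.4, -23.0]
force: [0.5, -0.3, 0.4]
grip_width: 0.995
[  26.13808204    7.89881368  -22.90246736  101.62931551    3.81838148
   67.73474894 -110.82744159] [ 0.06587308 -0.27326954  0.2455855   0.51945242  0.04300611 -0.01271572
  0.16032742] [ 0.49117571 -0.09432569  0.37517844] [-179.30902985   -3.35359029  -23.02543823]
[  26.13126155    7.94175512  -22.89567323  101.68816339    3.82263824
   67.7246159  -110.83261726] [-0.13434749  1.23328567  0.04936037  1.42574156  0.00757825 -0.16195308
 -0.09131841] [ 0.49077106 -0.09430592  0.37436569] [-179.32723668   -3.26612901  -23.02483058]
[  26.12239823    7.9967284   -22.89269983  101.75007876    3.82412863
   67.72082113 -110.83595052] [ 0.00779071  0.80926051  0.04785125  0.89032776  0.06046797  0.08326225
 -0.02211763] [ 0.49031699 -0.0942189   0.37342847] [-179.34520893   -3.15697235  -23.01737267]
```

```bash
cat > st.py <<'E'
from workcell import ctrl
import sys
for i in range(int(sys.argv[1]) if len(sys.argv)>1 else 3):
    ctrl.snapshot('side')
s=ctrl.sense();print(s['t'],s['position'].round(4),s['ee_rot'].round(2),s['force'].round(1),s['joint_vel'].round(1),s['qpos'].round(1))
E
python3 st.py 3
python3 -m handwheel '[0,0,0,-1,0, 0,0,0,-1,0]'; python3 st.py 4
python3 -m handwheel '[0,0,0,0.3,0, 0,0,0,0.3,0, 0,0,0,0.3,0, 0,0,0,0.3,0]'; python3 st.py 4
```

```text
5.0833 [ 0.4899 -0.0941  0.3726] [-179.36   -3.05  -23.01] [-0.2  0.1 -0.2] [-0.2  0.  -0.  -0.2 -0.1  0.1  0. ] [  26.1    8.1  -22.9  101.8    3.8   67.7 -110.8]
t: 5.25
position: [0.4812, -0.093, 0.4443]
ee_rot: [-179.6, -1.9, -23.0]
force: [1.1, -0.3, 1.4]
grip_width: 0.995
5.45 [ 0.4826 -0.0933  0.4451] [-179.52   -2.22  -22.99] [-0.5  0.5 -0.2] [-0.   0.9  0.1  2.3 -0.  -0.3  0. ] [  26.5    5.5  -22.7   94.8    2.5   77.8 -109.5]
t: 5.78
position: [0.4831, -0.0936, 0.3908]
ee_rot: [-179.6, -1.9, -23.0]
force: [0.1, 0.4, 0.9]
grip_width: 1.002
5.9833 [ 0.4835 -0.0936  0.3924] [-179.57   -1.94  -22.97] [ 0.8 -0.1  0.7] [ 0.  -0.9 -0.  -1.7 -0.1  0.2 -0.1] [  26.3    7.3  -22.8   99.9    3.2   71.4 -110.3]
```

```bash
python3 -m handwheel '[0,0,0,-1,0, 0,0,0,-1,0]'; python3 st.py 4
python3 -m handwheel '[0,0,0,0.4,0, 0,0,0,0.4,0, 0,0,0,0.4,0, 0,0,0,0.4,0, 0,0,0,0.4,0, 0,0,0,0.4,0]'; python3 st.py 3
python3 -m handwheel '[0,0,0,-1,0, 0,0,0,-1,0]'; python3 st.py 4
python3 -m handwheel '[0,0,0,0.4,0, 0,0,0,0.4,0, 0,0,0,0.4,0, 0,0,0,0.4,0, 0,0,0,0.4,0, 0,0,0,0.4,0]'; python3 st.py 3
```

```text
t: 6.15
position: [0.4771, -0.0929, 0.4669]
ee_rot: [-179.7, -1.1, -22.9]
force: [1.2, -0.2, 1.6]
grip_width: 0.999
6.35 [ 0.4785 -0.0931  0.4675] [-179.69   -1.37  -22.97] [-0.1  0.  -0.4] [-0.1  1.1  0.   2.9  0.1 -0.5 -0.1] [  26.5    5.2  -22.6   92.2    2.2   81.6 -109.3]
t: 6.85
position: [0.4799, -0.0934, 0.3656]
ee_rot: [-179.7, -1.3, -23.0]
force: [0.4, 0.6, 0.9]
grip_width: 1.002
7.0 [ 0.4795 -0.0934  0.366 ] [-179.74   -1.22  -22.95] [-0.7  0.5 -0.3] [ 0.1 -1.3 -0.1 -3.  -0.1  0.8 -0.1] [  26.2    8.3  -22.9  102.3    3.6   68.8 -110.6]
t: 7.17
position: [0.4739, -0.0928, 0.4413]
ee_rot: [-179.9, -0.4, -22.9]
force: [0.9, 0.5, 1.1]
grip_width: 0.998
7.3667 [ 0.4755 -0.093   0.442 ] [-179.84   -0.7   -22.94] [ 0.5 -0.3 -0.8] [-0.   1.3  0.   2.9  0.  -0.5 -0.1] [  26.5    5.8  -22.7   94.9    2.4   79.  -109.4]
t: 7.87
position: [0.4761, -0.0932, 0.3417]
ee_rot: [-179.9, -0.8, -22.9]
force: [-1.2, 0.1, 0.4]
grip_width: 1.003
8.0167 [ 0.4756 -0.0932  0.342 ] [-179.88   -0.65  -22.93] [-0.4 -0.   0.7] [-0.1 -1.3 -0.1 -2.9 -0.2  0.7  0.1] [  26.1    9.4  -22.9  104.5    4.1   66.3 -111.1]
```

```bash
python3 -m handwheel '[0,0.2,-0.04,0.4,0, 0,0.2,-0.04,0.4,0, 0,0.2,-0.04,0.4,0, 0,0,0,0.4,0, 0,0,0,0.4,0, 0,0,0,0.4,0, 0,0,0,0.4,0, 0,0,0,0.4,0]'; python3 st.py 3
python3 -m handwheel '[0,0,0,0.4,0, 0,0,0,0.4,0, 0,0,0,0.4,0, 0,0,0,0.3,0, 0,0,0,0.2,0]'; python3 st.py 4
```

```text
t: 8.68
position: [0.5112, -0.1001, 0.2215]
ee_rot: [-179.6, -1.8, -23.0]
force: [-1.0, -0.3, -0.6]
grip_width: 1.001
8.8333 [ 0.5103 -0.0999  0.2213] [-179.68   -1.62  -23.  ] [0.8 0.6 0.5] [ 0.2 -1.3 -0.4 -1.3 -0.3  0.4  0.2] [  23.8   20.   -21.7  109.1    9.7   51.  -115.6]
t: 9.25
position: [0.5201, -0.1017, 0.1611]
ee_rot: [-179.5, -2.6, -23.1]
force: [-0.9, 0.4, 0.0]
grip_width: 1.003
9.45 [ 0.5199 -0.1016  0.1615] [-179.5    -2.53  -23.07] [ 0.2  0.3 -0.1] [ 0.1 -0.4 -0.2 -0.2  0.2 -0.3 -0. ] [  22.2   25.2  -20.2  111.3   12.9   43.  -118.4]
```

```bash
python3 -m handwheel '[0,-0.6,0,-1,0, 0,-0.6,0,-1,0]'; python3 st.py 4
python3 -m handwheel '[0,0,0,1,0]'; python3 st.py 4
python3 -m handwheel '[0,0,0,-1,0, 0,0,0,-1,0]'; python3 st.py 4
```

```text
t: 9.62
position: [0.474, -0.0837, 0.2285]
ee_rot: [-179.5, -1.8, -23.2]
force: [-0.1, -0.8, 1.0]
grip_width: 0.996
9.8167 [ 0.4756 -0.0844  0.2306] [-179.52   -2.2   -23.16] [ 0.9 -0.5 -1. ] [-0.2  2.7  0.8  0.4  0.4 -0.5 -0.2] [  24.3   15.4  -22.9  113.9    8.2   49.9 -116.2]
t: 9.9
position: [0.4824, -0.0857, 0.1958]
ee_rot: [-179.4, -2.9, -23.2]
force: [1.4, -0.3, -0.9]
grip_width: 0.999
10.1 [ 0.4763 -0.0846  0.1899] [-179.56   -2.    -23.16] [0.2 0.4 0.9] [ 0.2 -1.5 -0.4 -1.4 -0.1  0.   0.1] [  23.3   19.   -22.1  115.9   10.4   44.8 -118.1]
t: 10.27
position: [0.4693, -0.0833, 0.2662]
ee_rot: [-179.7, -1.1, -23.1]
force: [0.5, -0.3, -0.4]
grip_width: 1.001
10.4667 [ 0.4712 -0.084   0.2671] [-179.64   -1.5   -23.15] [-0.8 -0.3 -0.9] [-0.3  1.9  0.3  2.4  0.3 -0.6 -0.2] [  25.3   12.7  -23.6  111.6    6.4   55.4 -114.5]
```

```bash
python3 -m handwheel '[0,0,0,-1,0, 0,0,0,-1,0]'>/dev/null; python3 st.py 4
python3 -m handwheel '[0,0.5,0,0.8,0]'>/dev/null; python3 st.py 4
python3 -m handwheel '[0,0.3,0,0.9,0]'>/dev/null; python3 st.py 4
python3 -m handwheel '[0,0,0,-1,0, 0,0,0,-1,0]'>/dev/null; python3 st.py 4
python3 -m handwheel '[0,0.2,0.2,1,0]'>/dev/null; python3 st.py 4
```

```text
10.8333 [ 0.4651 -0.0837  0.3413] [-179.8    -0.8   -23.15] [-0.7 -1.   0.1] [-0.2  1.4  0.2  2.2  0.2 -0.4 -0. ] [  26.4    8.   -23.9  106.1    3.7   65.7 -111.9]
11.1167 [ 0.4825 -0.0913  0.3075] [-179.83   -0.5   -23.15] [-0.5 -0.   1. ] [ 0.1 -2.1 -0.5 -1.3 -0.4  0.4  0.1] [  25.9   12.1  -23.5  106.3    5.4   62.2 -112.8]
11.4 [ 0.4931 -0.0957  0.2717] [-179.85   -0.39  -23.12] [-0.1 -0.5 -0. ] [ 0.1 -1.8 -0.4 -1.4 -0.1  0.  -0. ] [  25.4   15.5  -23.1  107.3    7.1   58.1 -113.8]
11.7667 [ 0.4894 -0.0949  0.3499] [-179.94   -0.    -23.08] [ 0.3 -0.4 -0.7] [-0.1  2.   0.3  2.6  0.2 -0.6 -0.2] [  26.3   11.   -23.5  101.5    4.6   68.4 -111.7]
12.05 [ 0.4924 -0.105   0.3095] [-179.96    0.19  -23.09] [ 0.2 -0.3  0.3] [-0.3 -1.1 -0.8 -2.1 -0.2  0.  -0.1] [  26.5   13.7  -23.   104.     5.8   63.6 -111.6]
```

```bash
python3 -m handwheel '[0,0.14,-0.24,1,0, 0,0,0,1,0]'>/dev/null; python3 st.py 4
python3 -m handwheel '[0,0,0,1,0]'>/dev/null; python3 st.py 4
python3 -m handwheel '[0,0,0,1,0]'>/dev/null; python3 st.py 4
```

```text
12.4167 [ 0.5057 -0.0996  0.2375] [-179.86   -0.48  -23.21] [ 0.3 -0.3  0.7] [ 0.3 -1.7 -0.2 -1.8  0.1 -0.4  0.1] [  24.7   19.1  -22.6  107.8    8.9   54.3 -115.2]
12.7 [ 0.5065 -0.0998  0.1994] [-179.86   -0.52  -23.22] [1.6 0.7 0.3] [ 0.1 -1.  -0.4 -1.2  0.1 -0.4  0. ] [  23.9   22.   -21.9  109.8   10.6   49.6 -116.6]
12.9833 [ 0.5073 -0.0999  0.1611] [-179.86   -0.54  -23.23] [ 0.1 -0.3 -0.5] [ 0.  -1.1 -0.4 -1.   0.1 -0.4 -0.1] [  23.    25.2  -21.   111.4   12.6   45.  -118.3]
```

```bash
python3 -m handwheel '[0,-0.15,0,1,0]'>/dev/null; python3 st.py 4
python3 -m handwheel '[0,0,0,1,0]'>/dev/null; python3 st.py 4
python3 - <<'E'
from h import *
s=ctrl.sense();cv2.imwrite("pics/w3.png",ctrl.snapshot("wrist"))
E
```

```text
13.2667 [ 0.5025 -0.0976  0.1227] [-179.87   -0.55  -23.21] [-0.1  0.   1.3] [ 0.3 -1.  -0.3 -1.4  0.1 -0.6 -0.3] [  21.8   28.3  -19.9  113.5   14.6   40.  -120.2]
13.55 [ 0.5034 -0.0977  0.0841] [-179.87   -0.56  -23.21] [-0.1 -0.4 -0.5] [ 0.2 -1.3 -0.5 -0.7  0.1 -0.5 -0.1] [  20.5   32.   -18.3  114.4   16.8   35.5 -122.1]
```

View pics/w3.png

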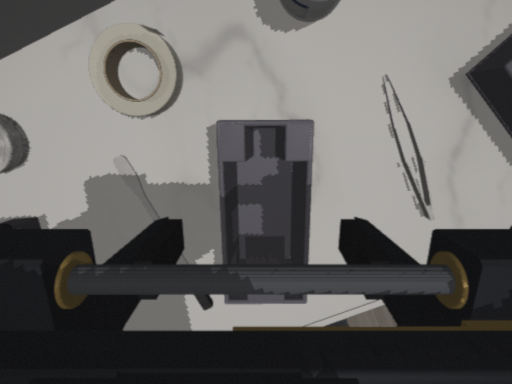

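```bash
python3 -m handwheel '[0,-0.04,0.03,1,0]'>/dev/null; python3 st.py 4
python3 -m handwheel '[0,-0.03,0,0.42,0]'>/dev/null; python3 st.py 3
python3 -m handwheel '[1,0,0,0,0, 1,0,0,0,0]' 25; python3 st.py 6; python3 -m handwheel '[1,0,0,0,0]'
```

```text
13.8833 [ 0.5029 -0.0984  0.046 ] [-179.85   -0.67  -23.21] [ 0.  -0.2  1.4] [ 0.2 -1.4 -0.4 -0.7 -0.1 -0.5 -0.1] [  19.    35.8  -16.4  115.1   18.9   30.9 -123.9]
14.1167 [ 0.5025 -0.098   0.0306] [-179.86   -0.72  -23.21] [ 0.1 -0.9 -0.7] [ 0.1 -0.5 -0.3 -0.3  0.  -0.   0.1] [  18.3   37.4  -15.6  115.3   19.8   29.1 -124.7]
t: 14.28
position: [0.504, -0.0983, 0.0335]
ee_rot: [-179.8, -0.9, -23.2]
force: [0.5, 0.9, -0.0]
grip_width: 0.872
14.5833 [ 0.5034 -0.0986  0.0327] [-179.87   -0.83  -23.22] [-2.4 -0.4  7.2] [-0.1 -0.   0.  -0.1  0.   0.1  0. ] [  18.4   37.2  -15.6  115.2   19.7   29.2 -124.7]
t: 14.67
position: [0.5033, -0.0987, 0.0328]
ee_rot: [-179.9, -0.8, -23.2]
force: [-0.0, -0.2, -2.4]
grip_width: 0.676
```

```bash
python3 -m handwheel '[1,0,0,-1,0]'>/dev/null; python3 st.py 3
python3 -m handwheel '[1,0,0,-1,0, 1,0,0,-1,0]'>/dev/null; python3 st.py 3
python3 -m handwheel '[1,0,0,-1,0, 1,0,0,-1,0]'; python3 st.py 3
python3 - <<'E'
from h import *
s=ctrl.sense();cv2.imwrite("pics/w4.png",ctrl.snapshot("wrist"))
E
```

```text
14.9 [ 0.5042 -0.0986  0.0743] [-179.81   -1.02  -23.24] [ 0.6 -0.6 -0.7] [-0.6  2.1  1.   1.5  0.8 -1.  -0.6] [  20.2   32.9  -17.9  114.8   17.7   33.8 -122.9]
15.2167 [ 0.4991 -0.098   0.1495] [-179.93   -0.46  -23.25] [ 0.5  0.1 -2.2] [-0.6  2.9  1.2  2.3  0.7 -1.3 -0.4] [  23.1   25.6  -21.3  113.    13.4   43.3 -119.2]
t: 15.38
position: [0.4916, -0.0973, 0.2211]
ee_rot: [179.8, 0.6, -23.2]
force: [1.9, -0.1, -1.1]
grip_width: 0.679
15.5333 [ 0.4942 -0.0979  0.223 ] [179.9    0.2  -23.29] [-0.7  0.6 -2. ] [-0.4  2.4  0.7  2.9  0.6 -1.  -0.3] [  25.2   19.5  -23.2  109.6    9.5   52.9 -115.9]
```

View pics/w4.png

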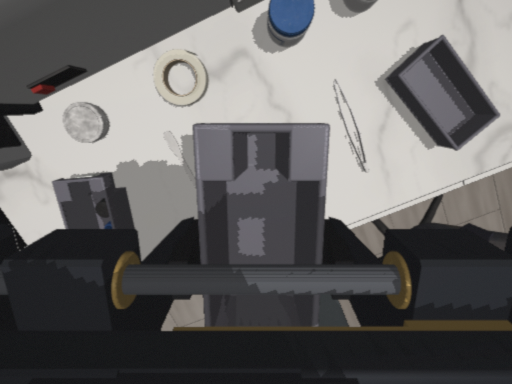

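```bash
python3 - <<'E'
from h import *
P=onz("wrist",[(195,123.5),(329,123)],.0232,([0,0,0],[180,0,0]));print(P)
E
python3 -m handwheel '[1,0,0,-0.2,-1, 1,0,0,0,-1, 1,0,0,0,-1, 1,0,0,0,-1]'; python3 st.py 3
```

```text
[[ 0.06304291  0.02917441  0.0232    ]
 [ 0.06323933 -0.02777152  0.0232    ]]
t: 15.92
position: [0.4868, -0.0973, 0.2189]
ee_rot: [-179.9, 1.4, -2.5]
force: [-0.1, -0.3, -0.5]
grip_width: 0.68
16.0667 [ 0.4868 -0.0973  0.2192] [-179.87    1.36   -2.94] [ 0.1 -0.1 -1.7] [-0.3 -0.9  0.4 -0.9 -0.4  0.1 -1.5] [ 28.4  20.3 -27.2 109.8  11.1  53.9 -97. ]
```

```bash
python3 -m handwheel '[1,0,0,0,-1, 1,0,0,0,-1, 1,0,0,0,-1, 1,0,0,0,-1, 1,0,0,0,-1, 1,0,0,0,-1, 1,0,0,0,-1, 1,0,0,0,-1]'; python3 st.py 2
```

```text
t: 16.73
position: [0.4821, -0.0964, 0.2094]
ee_rot: [-178.4, 1.4, 37.3]
force: [0.1, -0.1, -1.9]
grip_width: 0.682
16.8333 [ 0.482  -0.0964  0.2093] [-178.36    1.45   37.17] [-1.1  0.3 -2.1] [-0.6 -0.5  0.8 -0.3 -0.7 -0.  -5. ] [ 34.7  22.6 -35.2 110.   15.3  54.4 -60.7]
```

```bash
python3 -m handwheel '[1,0.54,-0.56,0,0, 1,0.54,-0.56,0,0, 1,0.54,-0.56,0,0, 1,0.54,-0.56,0,0, 1,0.54,-0.56,0,0, 1,0.54,-0.56,0,0]'; python3 st.py 3
```

```text
t: 17.33
position: [0.5068, 0.0852, 0.2048]
ee_rot: [-178.4, 1.9, 34.3]
force: [0.7, -0.2, -1.4]
grip_width: 0.68
17.4833 [0.5066 0.0871 0.205 ] [-178.34    1.87   34.68] [-1.  -0.8 -1.8] [ 3.2 -0.6  2.7  1.1  0.9  0.8  2. ] [ 14.8  25.8 -37.  106.8  17.1  55.6 -85.1]
```

```bash
python3 -m handwheel '[1,0,0,0,-1, 1,0,0,0,-1, 1,0,0,0,-1, 1,0,0,0,-1, 1,0,0,0,-1, 1,0,0,0,-1, 1,0,0,0,-1, 1,0,0,0,-1, 1,0,0,0,-1, 1,0,0,0,-1, 1,0,0,0,-1, 1,0,0,0,-1]'; python3 st.py 2
```

```text
t: 18.48
position: [0.5037, 0.0681, 0.1975]
ee_rot: [-176.8, 0.2, 93.8]
force: [-0.5, 0.4, -0.8]
grip_width: 0.68
18.5833 [0.5036 0.068  0.1973] [-176.82    0.2    93.64] [-0.3  0.5 -2.5] [-0.9 -0.7  0.3 -0.1 -1.  -0.4 -5. ] [ 25.5  30.3 -49.8 106.9  26.   58.5 -32. ]
```

```bash
python3 -m handwheel '[1,0,0,-0.4,-1, 1,0,0,-0.2,-1, 1,0,0,0,-1, 1,0,0,0,-1, 1,0,0,0,-1, 1,0,0,0,-1, 1,0,0,0,-1]'; python3 st.py 3
```

```text
t: 19.17
position: [0.504, 0.0613, 0.2199]
ee_rot: [-176.9, -1.5, 127.4]
force: [0.9, 0.4, -2.2]
grip_width: 0.68
19.3167 [0.5039 0.0616 0.2199] [-176.91   -1.56  127.13] [ 0.5 -0.2 -1. ] [-0.6 -0.4  0.1 -0.1 -0.2 -0.  -0.7] [ 31.9  32.  -58.5 105.4  29.5  63.6  -0.9]
```

```bash
python3 -m handwheel '[1,0.55,0.48,0,0, 1,0.55,0.48,0,0]'; python3 st.py 4
```

```text
t: 19.48
position: [0.5091, 0.113, 0.2176]
ee_rot: [-176.6, -1.3, 125.8]
force: [0.3, 0.8, -1.1]
grip_width: 0.677
19.6833 [0.5088 0.1139 0.2177] [-176.64   -1.35  126.19] [ 0.4  0.1 -2.1] [ 1.8 -0.2  0.7  0.3  0.4  0.2  1.1] [ 24.9  33.4 -57.5 103.5  30.   64.3  -7.4]
```

```bash
python3 -m handwheel '[1,0,0,0,-1, 1,0,0,0,-1, 1,0,0,0,-1, 1,0,0,0,-1, 1,0,0,0,-1, 1,0,0,0,-1, 1,0,0,0,-0.8]'; python3 st.py 5
python3 - <<'E'
from h import *
s=ctrl.sense();cv2.imwrite("pics/w5.png",ctrl.snapshot("wrist"));cv2.imwrite("pics/s5.png",cv2.resize(ctrl.snapshot("side")[150:384,150:400],None,fx=2.5,fy=2.5))
E
```

```text
t: 20.27
position: [0.5092, 0.1031, 0.2162]
ee_rot: [-177.4, -2.9, 159.9]
force: [-0.7, 0.2, -1.9]
grip_width: 0.68
20.5167 [0.5092 0.1042 0.2164] [-177.47   -2.9   159.65] [-0.2 -1.1 -1.6] [-0.4 -0.1 -0.2 -0.2  0.  -0.   0.7] [ 29.7  37.4 -64.9 103.4  35.7  67.6  22.2]
```

View pics/s5.png

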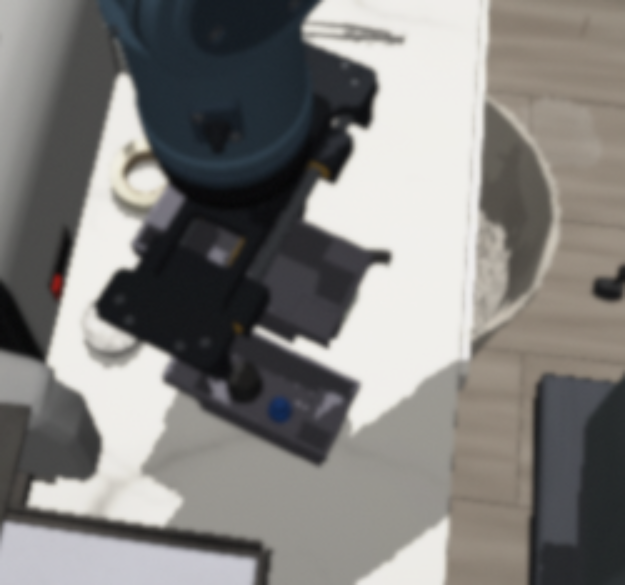

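View pics/w5.png

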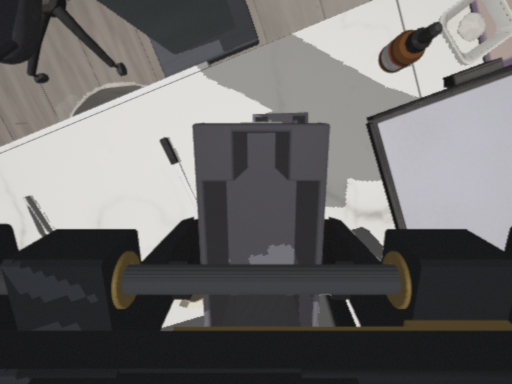

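```bash
python3 -m handwheel '[1,0.2,0.38,-1,0]'>/dev/null; python3 st.py 3
python3 -m handwheel '[1,0,0,1,0, 1,0,0,1,0]'>/dev/null; python3 st.py 3
```

```text
20.85 [0.5104 0.1241 0.2569] [-177.67   -2.69  159.81] [ 0.3 -0.  -1.3] [ 0.7  1.6  2.9  2.7  1.4 -0.4  0.2] [ 28.9  35.1 -66.8 100.5  33.   71.3  22.5]
21.1667 [0.5085 0.1233 0.1801] [-177.83   -2.39  159.73] [-0.6 -0.1 -1.4] [ 0.7 -2.3 -3.4 -3.5 -1.2  1.   0.8] [ 26.   39.7 -62.3 105.2  38.5  63.6  18.4]
```

```bash
python3 -m handwheel '[1,0,-0.05,-1,-0.25]'>/dev/null; python3 st.py 3
python3 -m handwheel '[1,0,0,1,0, 1,0,0,1,0]'>/dev/null; python3 st.py 3
python3 - <<'E'
from h import *
cv2.imwrite("pics/w6.png",ctrl.snapshot("wrist"));cv2.imwrite("pics/s6.png",cv2.resize(ctrl.snapshot("side")[150:384,150:400],None,fx=2.5,fy=2.5))
E
```

```text
21.4 [0.512  0.1235 0.2239] [-178.1    -2.17  160.95] [-0.2  0.4 -1.3] [-0.5  1.6  2.3  2.7  1.1 -1.2 -1.2] [ 28.   37.  -65.3 102.8  35.7  67.6  21.8]
21.7167 [0.5123 0.1239 0.1498] [-178.39   -1.75  160.87] [-0.3 -0.5 -1.1] [ 0.6 -2.2 -3.  -2.6 -1.   0.8  0.7] [ 24.8  41.8 -60.4 106.5  41.6  60.2  17.5]
```

View pics/s6.png

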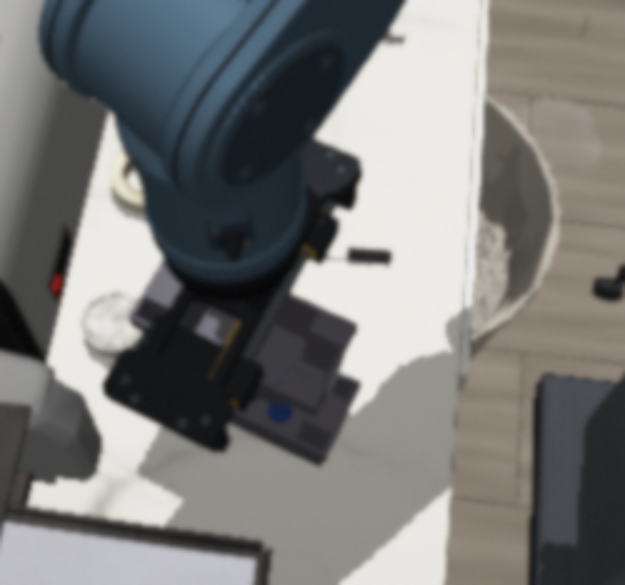

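View pics/w6.png

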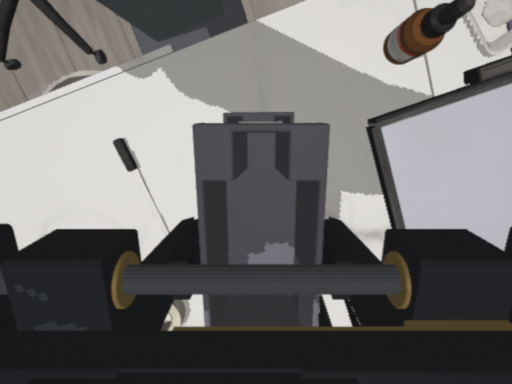

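Run:
```python
from h import *
a=cv2.imread("pics/w6.png");cv2.imwrite("pics/w6z.png",cv2.resize(a[95:145,180:340],None,fx=5,fy=5,interpolation=cv2.INTER_CUBIC))
p=([.5123,.1239,.1498],[-178.39,-1.75,160.87])
P=onz("wrist",[(224.5,113.5),(293,113)],.056,p);print(P,P.mean(0), np.linalg.norm(P[0]-P[1]))
d=P[0]-P[1];print(np.degrees(np.arctan2(d[1],d[0])))
```

```text
[[0.43914785 0.11551677 0.056     ]
 [0.45744078 0.16950705 0.056     ]] [0.44829432 0.14251191 0.056     ] 0.05700510408137275
-108.71735210797469
```

View pics/w6z.png

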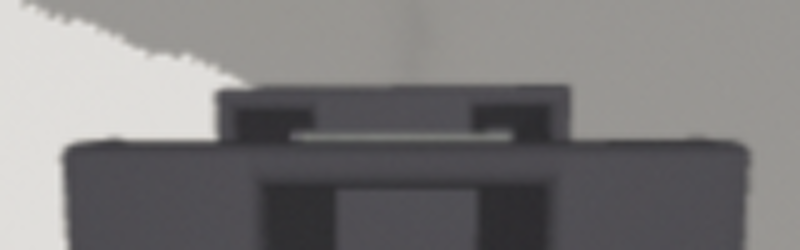

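```bash
python3 -m handwheel '[1,0.05,-0.08,1,0]'>/dev/null; python3 st.py 3
python3 -m handwheel '[1,0,0,0.25,0]'>/dev/null; python3 st.py 3
```

```text
22.05 [0.5095 0.1217 0.1128] [-178.51   -1.6   160.86] [ 0.5  0.5 -2. ] [ 0.3 -1.6 -2.2 -2.1 -0.8  0.3  0.5] [ 23.4  44.2 -57.8 108.4  44.9  56.5  15.2]
22.2833 [0.5097 0.1219 0.1038] [-178.54   -1.55  160.86] [ 0.9 -0.3 -1.2] [ 0.1 -0.2 -0.2 -0.1  0.  -0.   0.1] [ 22.9  44.8 -57.1 108.6  45.7  55.7  14.6]
```

```bash
python3 -m handwheel '[1,0.05,-0.02,0.2,0]'>/dev/null; python3 st.py 3
python3 -m handwheel '[1,0,0,0.1,0]'>/dev/null; python3 st.py 3
python3 - <<'E'
from h import *
cv2.imwrite("pics/w7.png",cv2.resize(ctrl.snapshot("wrist")[60:200,160:360],None,fx=3.5,fy=3.5))
cv2.imwrite("pics/s7.png",cv2.resize(ctrl.snapshot("side")[200:384,180:340],None,fx=3.2,fy=3.2))
E
```

```text
22.5167 [0.507  0.1215 0.0958] [-178.51   -1.57  160.87] [ 0.8 -0.2 -1. ] [-0.1 -0.2 -0.3 -0.4 -0.1  0.2  0.2] [ 22.6  45.3 -56.6 109.2  46.4  54.9  13.9]
22.75 [0.5067 0.1214 0.0916] [-178.5    -1.59  160.87] [ 0.3  0.6 -2. ] [ 0.1 -0.2 -0.2 -0.2 -0.2  0.1  0.1] [ 22.4  45.6 -56.3 109.3  46.8  54.6  13.7]
```

View pics/w7.png

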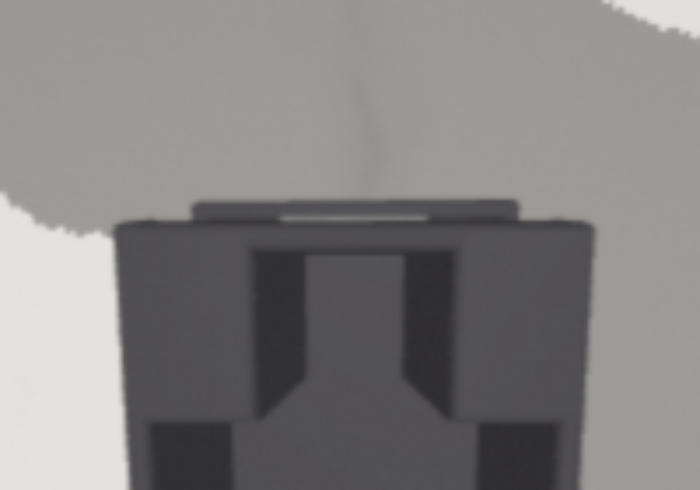

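View pics/s7.png

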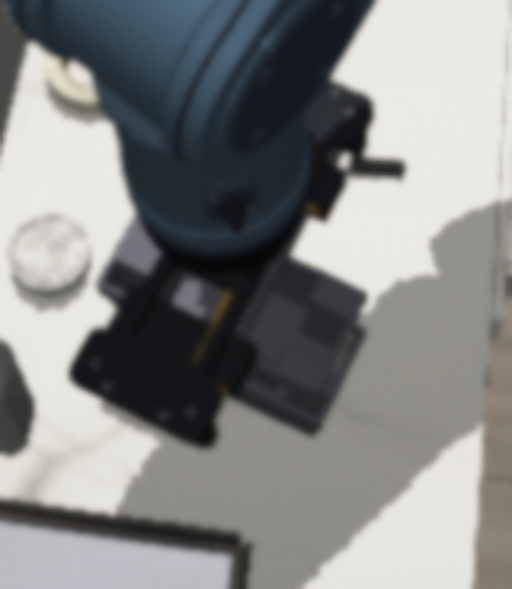

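Run:
```python
from h import *
p=([.5067,.1214,.0916],[-178.5,-1.59,160.87])
f=lambda q:np.array(q)/3.5+[159.64,59.64]
for q,z in(([(115,225),(594,226)],.1135),([(193,203),(518,201)],.056)):
    P=onz("wrist",f(q),z,p);d=P[0]-P[1];m=P.mean(0)
    print(m,np.linalg.norm(d),np.degrees(np.arctan2(d[1],d[0])))
```

```text
[0.45048409 0.14243604 0.1135    ] 0.05964443547696103 -109.18724641267217
[0.44733108 0.14223675 0.056     ] 0.05872681756077286 -108.76100544155031
```

```bash
python3 -m handwheel '[1,0.05,0,0.07,0]'>/dev/null; python3 st.py 3
python3 -m handwheel '[1,0,0,0.07,0]'>/dev/null; python3 st.py 3
```

```text
23.0833 [0.5054 0.1223 0.0893] [-178.55   -1.51  160.87] [ 0.3 -0.1 -0.5] [ 0.1 -0.  -0.  -0.  -0.3  0.1  0.2] [ 22.2  45.6 -56.1 109.6  47.1  54.2  13.3]
23.3167 [0.5056 0.1222 0.0882] [-178.47   -1.43  160.86] [-3.7 -3.4 18.7] [ 0.1 -0.   0.1 -0.  -0.  -0.2  0.1] [ 22.1  45.7 -56.  109.6  47.3  54.1  13.1]
```

```bash
python3 -m handwheel '[1,0,0,0,0]'; python3 st.py 2
python3 -m handwheel '[0,0,0,0,0]'; python3 st.py 6
```

```text
t: 23.4
position: [0.5056, 0.1222, 0.0889]
ee_rot: [-178.4, -1.4, 160.9]
force: [-0.0, 0.3, -1.5]
grip_width: 0.677
23.5 [0.5055 0.1224 0.0884] [-178.48   -1.43  160.87] [-0.8  0.9 -0.1] [-0.1  0.5  0.3  0.4 -0.1 -0.5  0. ] [ 22.1  45.7 -56.  109.6  47.2  54.1  13.1]
t: 23.58
position: [0.5052, 0.1225, 0.0882]
ee_rot: [-178.5, -1.5, 160.9]
force: [0.2, -0.8, 0.5]
grip_width: 0.731
23.8833 [0.5055 0.1224 0.0883] [-178.48   -1.44  160.87] [0.4 0.4 0.4] [ 0.  -0.  -0.1 -0.   0.  -0.2  0.1] [ 22.1  45.7 -56.  109.6  47.2  54.1  13.1]
```

```bash
python3 -m handwheel '[0,0,0,-0.2,0]'; python3 -m handwheel '[0,0,0,-0.6,0, 0,0,0,-0.6,0]'; python3 -m handwheel '[0,0,0,-1,0, 0,0,0,-1,0]'; python3 st.py 2
python3 - <<'E'
from h import *
s=ctrl.sense();print(s["position"],s["ee_rot"])
cv2.imwrite("pics/w8.png",ctrl.snapshot("wrist"))
cv2.imwrite("pics/s8.png",cv2.resize(ctrl.snapshot("side")[200:384,180:340],None,fx=3.2,fy=3.2))
E
```

```text
t: 23.97
position: [0.5049, 0.1221, 0.0954]
ee_rot: [-178.4, -1.6, 160.9]
force: [-1.4, 0.0, -0.1]
grip_width: 1.001
t: 24.13
position: [0.5043, 0.1222, 0.1424]
ee_rot: [-178.2, -1.9, 160.9]
force: [0.7, 0.6, 0.4]
grip_width: 1.0
t: 24.3
position: [0.505, 0.123, 0.223]
ee_rot: [-178.0, -2.2, 161.0]
force: [0.2, -0.4, -0.0]
grip_width: 1.001
24.4 [0.5086 0.125  0.2275] [-178.39   -1.73  160.96] [ 0.1  0.9 -0. ] [-1.1  3.3  4.1  4.7  3.  -3.7 -2.3] [ 28.4  36.2 -65.7 103.4  35.4  67.   21.7]
[0.50861271 0.12502287 0.22749609] [-178.38722051   -1.72916065  160.95787964]
```

View pics/w8.png

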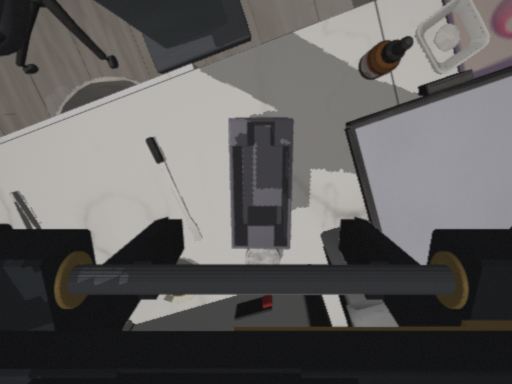

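View pics/s8.png

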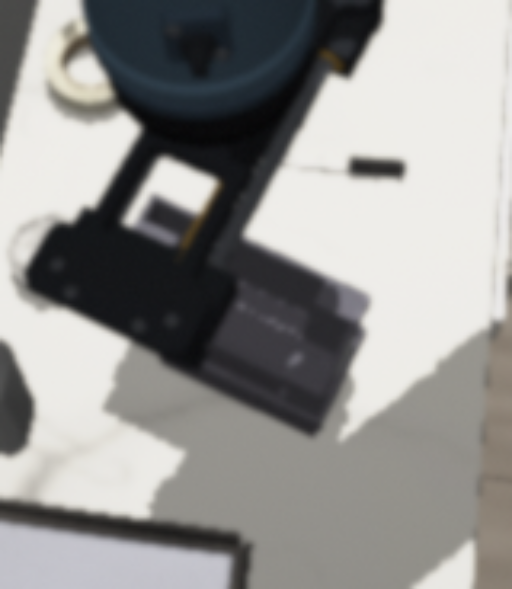

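Released and clear. The wrist view shows the tote's rim at corners (229,119), (293,118), (290,249) and (232,249), with the single pocket toward the robot. I'll move the arm aside to check the stack from the fixed cameras.

```bash
python3 -m handwheel '[0,0,-0.7,-0.5,0, 0,0,-0.9,0,0, 0,0,-0.9,0,0, 0,0,-0.9,0,0, 0,0,-0.9,0,0, 0,0,-0.9,0,0]'; python3 st.py 3
python3 - <<'E'
from h import *
rect(onz("wrist",[(229,119),(293,118.5),(290.5,249),(232,249)],.112,([0.50861271,0.12502287,0.22749609],[-178.387,-1.729,160.958])),"upper")
a=ctrl.snapshot("side");b=ctrl.snapshot("top")
cv2.imwrite("pics/s9f.png",a);cv2.imwrite("pics/s9.png",cv2.resize(a[200:350,180:320],None,fx=4,fy=4,interpolation=cv2.INTER_CUBIC))
cv2.imwrite("pics/t9f.png",b);cv2.imwrite("pics/t9.png",cv2.resize(b[120:240,110:380],None,fx=2.9,fy=2.9,interpolation=cv2.INTER_CUBIC))
E
```

```text
t: 25.0
position: [0.4343, -0.0723, 0.2445]
ee_rot: [-178.3, -2.7, 161.9]
force: [1.3, -0.7, -0.1]
grip_width: 0.998
25.15 [ 0.4343 -0.0742  0.2442] [-178.23   -2.72  161.48] [ 0.1  0.1 -1. ] [-4.4  0.4 -2.7 -1.  -0.7 -0.6 -1.5] [ 59.2  26.3 -69.6 113.2  28.   63.6  48.5]
upper centre [0.5103 0.1224 0.112 ] len 0.129 wid 0.0589 yaw 161.11 yaw_w -198.4
```

View pics/s9.png

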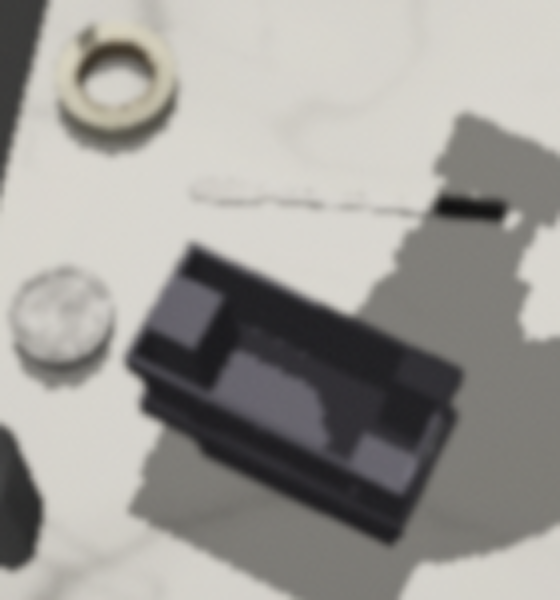

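View pics/t9.png

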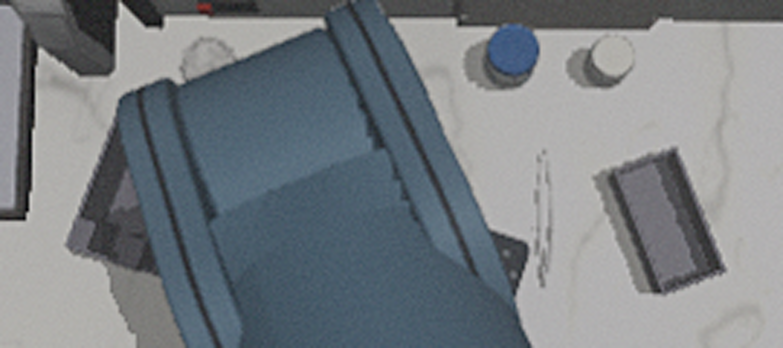

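Run:
```python
from h import *
f=lambda q:np.array(q)/4+[179.6,199.6]
for z in(.07,.112): rect(onz("side",f([(128,365),(193,243),(463,377),(402,497)]),z),z)
P=onz("side",f([(143,408),(393,545)]),.056);print(P,np.linalg.norm(P[0]-P[1]))
print(onz("side",f([(128,365),(402,497)]),.112))
```

```text
0.07 centre [0.5107 0.1096 0.07  ] len 0.1343 wid 0.0618 yaw -19.16 yaw_w -18.21
0.112 centre [0.508  0.1241 0.112 ] len 0.1271 wid 0.0585 yaw -19.16 yaw_w -18.21
[[0.5752001  0.13203836 0.056     ]
 [0.45864483 0.17704393 0.056     ]] 0.12494252140398945
[[0.57671692 0.13213684 0.112     ]
 [0.45753511 0.17162769 0.112     ]]
```

```bash
python3 st.py 4; python3 -c "
from workcell import ctrl
print(ctrl.close_job())"
```

```text
25.45 [ 0.4364 -0.0692  0.2455] [-178.38   -2.56  162.05] [ 0.4 -0.4 -0.1] [ 0.1 -0.1  0.2 -0.1  0.1  0.   0.1] [ 58.8  26.3 -69.9 113.   28.   63.6  48.4]
the job is handed in; nothing more can be done
None
```

I stacked the empty tote on the loaded one, turned end for end, and handed the job in at about 25.5 s. I gripped it across the rim, turned it about 184° in the air and lowered it in small steps. The highest reading at contact was about 19 N. I then opened the fingers, went straight up and moved the arm clear.

**Last checks:**
- **Position:** the wrist camera puts the upper tote's centre at (0.510, 0.122), facing 161°. The side camera gives (0.508, 0.124). The loaded tote was at about (0.5085, 0.1205), -19°, so the two line up within about 4 mm and 1°. The single-foot end faces the robot, the opposite way to the lower tote.
- **Height:** the fingers were at 88 mm when the tote touched down, against 89 mm expected for stacked. The side view also fits a rim 112 mm up, so it is stacked and not nested.
- **Tray:** it looks unmoved in the last top view. I did not measure it.

**What disagreed or fell short:**
- **Loaded tote:** its visible long edge measured 125 mm in the last side view instead of 130, because part of it was hidden. I did not fully re-measure its position after release.
- **Tool tilt:** the tool kept tilting by up to about 4° during moves. I corrected most of it with short moves and pauses, leaving the tote about 1.5° off level at contact. After release I judged it level only by eye.

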